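Change the guard board under the cells of an open battery carrier

TASK

Change the guard board in the open battery carrier: lay the two cells that lie over it aside in the two-place cell rest, take the old board out and lay it flat in the empty tray, and seat the new board from the other tray in its place, lengthwise between the locating pins. Then put each cell back fully down in the bay it came from, the same way round as before. Leave the flux bottle and the multimeter where they stand.

Things in the scene. Friction and masses are not known exactly. Their poses are not given: they have to be found in the camera images.
- carrier: open grey shell, fixed, 92 (x) x 128 (y) mm; origin: centre of underside, z up; a black socket, 14 mm high, on its +y end to y=77. Floor at z=4. Bays at y=+30 and -30: a cell lies along x, centred on x=0, axis at z=40, on ribs at |x|=20-28, |y|=17-43. Bay end brackets 47 high, inner faces at |x|=38.5. Long walls 20 high at |x|=43-46, end walls 14 high at |y|=61-64. Board seat: see new_board
- cell_rest: black plastic rest, fixed, base plate 76 (x) x 108 (y) x 5 mm; origin: centre of its underside, z up. Two places at y=+30 and y=-30 with saddle ribs at |x|=20-28: a cell lies along x, centred on x=0, axis at z=25 mm. Either place and either way round will do
- tray_a: shallow metal tray with a black liner, fixed, 100 (x) x 96 (y) x 10 mm high with 3 mm walls and a 3 mm rim lip, floor top at z=3 mm; origin: centre of its underside, z up. At the start the new board lies in it
- tray_b: the same kind of tray, empty at the start; for the old board, flat on its floor anywhere inside
- old_board: guard board: black plastic base 33 (x) x 65 (y) x 6 mm with a red circuit board on top (solid to 8 mm, small parts to 14 mm above the underside), 45 g; origin: centre of its underside, z up, y along its length. Grasp the long sides. Starts seated in the carrier under the two cells
- new_board: guard board of the same kind and size; starts in tray_a, lengthwise along the tray's y within 0.3 rad. Its seat in the carrier: along the carrier's y, centred on x=y=0, underside at z=8 mm on two pads (|y|=17-27), located with 4 mm play each way by the ribs and by four tapered pins 20 mm high at x=+-10, y=+-40. Either way round
- cell_a_plus (a point): round cell, 18 mm diameter, 66 mm long, 46 g, lying. The point is the centre of its plus end (with the raised button); the frame's y axis runs along the cell towards the minus end: middle at +33 mm, minus end at +66 mm. Starts in the carrier bay at y=+30 (next to the socket), plus end towards the carrier's +x
- cell_b_plus (a point): the other cell, alike, point and axes likewise. Starts in the carrier bay at y=-30, plus end towards the carrier's -x
- flux_bottle: bystander: small bottle with needle cap, 30 mm diameter, 90 mm high, standing behind the work; origin: centre of its underside
- multimeter: bystander: hand meter in a holster on its kickstand, 144 x 74 mm, 130 mm high, behind the work to the left; origin: centre of its underside
Mind the look-alikes: they are no part of the job. What is shaped like the part that bears cell_a_plus but red is not meant.

How it is judged (in metres and radians):
On the way, in this order (a step that is already met when the one before it is completed fails the run):
1. both cells lie in the cell rest, the old board still in the carrier (((x of cell_a_plus in the frame of cell_rest between 0.018 and 0.048 m and y of cell_a_plus in the frame of cell_rest between 0.023 and 0.037 m) or (x of cell_a_plus in the frame of cell_rest between 0.018 and 0.048 m and y of cell_a_plus in the frame of cell_rest between -0.037 and -0.023 m) or (x of cell_a_plus in the frame of cell_rest between -0.048 and -0.018 m and y of cell_a_plus in the frame of cell_rest between 0.023 and 0.037 m) or (x of cell_a_plus in the frame of cell_rest between -0.048 and -0.018 m and y of cell_a_plus in the frame of cell_rest between -0.037 and -0.023 m)) and z of cell_a_plus in the frame of cell_rest between 0.021 and 0.029 m and angle between the y axis of each of cell_a_plus, cell_b_plus and the x axis of cell_rest, either way round below 0.15 rad and ((x of cell_b_plus in the frame of cell_rest between 0.018 and 0.048 m and y of cell_b_plus in the frame of cell_rest between 0.023 and 0.037 m) or (x of cell_b_plus in the frame of cell_rest between 0.018 and 0.048 m and y of cell_b_plus in the frame of cell_rest between -0.037 and -0.023 m) or (x of cell_b_plus in the frame of cell_rest between -0.048 and -0.018 m and y of cell_b_plus in the frame of cell_rest between 0.023 and 0.037 m) or (x of cell_b_plus in the frame of cell_rest between -0.048 and -0.018 m and y of cell_b_plus in the frame of cell_rest between -0.037 and -0.023 m)) and z of cell_b_plus in the frame of cell_rest between 0.021 and 0.029 m and horizontal distance between old_board and carrier below 0.009 m and z of old_board in the frame of carrier between 0.0045 and 0.0115 m and angle between old_board's own z axis and vertical below 0.08 rad and angle between the y axis of old_board and the y axis of carrier, either way round below 0.26 rad), for 0.2 s.
2. the old board lies flat in the empty tray (x of old_board in the frame of tray_b between -0.034 and 0.034 m and y of old_board in the frame of tray_b between -0.032 and 0.032 m and z of old_board in the frame of tray_b between -0.0005 and 0.0065 m and angle between old_board's own z axis and vertical below 0.08 rad), for 0.2 s.
3. the new board lies in the carrier's board seat (horizontal distance between new_board and carrier below 0.009 m and z of new_board in the frame of carrier between 0.0045 and 0.0115 m and angle between new_board's own z axis and vertical below 0.08 rad and angle between the y axis of new_board and the y axis of carrier, either way round below 0.26 rad), for 0.2 s.
At the end, for the whole second after the job is handed in: Old board flat inside tray_b; new board seated in the carrier (centre within 9 mm, lengthwise within 0.26 rad, either way round); each cell down in its first bay, plus end on its first side (within 8 mm along, 5 mm across, 3.5 mm in height, 0.12 rad) (all of step 2 and all of step 3 and x of cell_a_plus in the frame of carrier between 0.025 and 0.041 m and y of cell_a_plus in the frame of carrier between 0.025 and 0.035 m and z of cell_a_plus in the frame of carrier between 0.0365 and 0.0435 m and angle between the y axis of each of cell_a_plus, cell_b_plus and the x axis of carrier, either way round below 0.12 rad and x of cell_b_plus in the frame of carrier between -0.041 and -0.025 m and y of cell_b_plus in the frame of carrier between -0.035 and -0.025 m and z of cell_b_plus in the frame of carrier between 0.0365 and 0.0435 m); the robot touches nothing.
It fails at once if the flux bottle or the multimeter is pushed away (more than 25 mm) or knocked over (distance of any of flux_bottle, multimeter from where it was at the start of the episode above 0.025 m or angle between any of flux_bottle, multimeter's own z axis and vertical above 0.5 rad).
It also fails if it takes over 141 s, if anything falls off the work surface, if the arm or the gripper's body presses on something with over 40 N, if the wrist force passes 120 N, or if a joint passes its speed limit or range.

ROBOT

A 6-joint arm with a two-finger parallel gripper is mounted at the origin on a cart in front of the work surface, level with it; the furniture and walls round the work are solid. World frame = base frame: x ahead of the robot, y to its left, z up, the work surface at z = 0. Lengths are in m, angles in degrees, forces in N, time in s.
With the tool pointing down it reaches from about 0.4 to 0.825 m from the base axis. Payload 7 kg.
Tool frame: the origin (TCP) lies on the centre line of the jaws, within the pads' length; the fingertips stand 19 mm ahead of it and the grasp point (between the pads) is the TCP (r.tip_extent is the distance from the TCP to the fingertips, in m); z points along the fingers, y is the line along which they close (so a half turn about z gives the same grasp; the last joint's range is limited). The gripper opens to 88 mm and grips with 3 to 60 N. Pads are 19 mm wide; open, the fingers measure 130 mm over their backs; the gripper's body (78 mm by 193 mm) begins 47 mm behind the grasp point.
Start: joints at [80.163, 20.546, 0.682, 0, -70.136, -16.507], TCP at [0.3, 0.605, 0.246] pointing down, gripper open.
Joint ranges: [-176.03, 176.03], [-82.01, 121.73], [-58.28, 71.71], [-173.87, 95.51], [-174.79, -0.11], [-173.66, 173.66]. Speed limits (degrees/s): [136.94, 136.94, 172.46, 180, 180, 180].

INTERFACE

Orientations are given as [roll, pitch, yaw] about the fixed x, y, z axes, in that order (R = Rz(yaw) Ry(pitch) Rx(roll)).
In Python, from plant import r gives the robot as it stands. The module is installed in compiled form; this text tells all that it offers.
- The arm moves only by the tool jog_arm, never from a script. Its argument "deltas" is a list that holds one entry, the list of rows, each a list of 5 numbers: the opening, from -1 (shut) to 1 (fully open), then the shift along the world's x, y, z in cm, then the turn about the world's z in rad. In form: [[[claw, dx, dy, dz, turn], ...]]. A call has 1 to 8 rows; each row shifts and turns the commanded pose from where the row before left it; what a row does not reach is not made up. A row lasts 1/8 s, in which the tool goes at most 62.5 mm and 10.7 degrees, less where a joint would pass 70% of its speed; a pose out of reach is approached as far as the arm can. A call with a gripper value outside its range is refused whole. The fingers move at their own pace and stop on an object; "force" is the grip in N (left out, the last holds). Time passes only in rows, so rows that do not move let the fingers close. It gives the time, the measured TCP pose, the force, the opening and the grip force at its end, in the units of the state.
- r.get_state(): the state, without advancing time (a new reading comes with each control period).
- r.capture(name): name is "side" or "top" or "wrist"; returns the picture (480x640x3 uint8, blue, green, red); there is no depth.
- r.camera_info(name): a dict with "fx", "fy", "cx", "cy" (pixels), "view" (4x4, takes a point from world to camera coordinates). Camera axes: x right, y up, looking along -z (the intrinsics and any distortion apply to the point x, -y, -z); pixel columns grow to the right and rows downward; lengths in m; the calibration is good to about 2 mm. A picture is of the moment at which its call begins: read the wrist's pose just before it. camera_info takes no time and is no camera call; for the wrist camera it gives the pose at the moment of the call.
- r.close_job(): hands the job in; it is judged then, once.
The state is a dict: "time_s": time; "joints": joint angles; "qd": joint speeds; "joint_torque": joint torques, N m; "tcp_pos": TCP position; "eef_rot": TCP orientation; "contact_force": force on the tool from outside, world axes, zero at the start; "moment": the same for the moment, N m; "gripper_width": finger opening in m; "gripper_force": force on a finger pad.
Only numpy, scipy, OpenCV 4.12 (cv2) and the standard library are available. Lean on these libraries where they do the work, as an engineer would, in place of code of your own. Each camera call takes 0.05 s, during which the arm holds its last target. There are 200 camera calls.

## Working session

There is one attempt and no reset: what is moved stays moved. The work goes in short steps, Python scripts to look and compute and a tool call to move; the robot and the scene stay as the last step left them, time stands still between calls to the robot, and variables do not carry over. Pictures are saved under pics/ and viewed, at most 14 in all, crops included, and the job is handed in when it is done.

Besides the shell and the picture viewer there is one more tool, called after "Call:" as name(argument=value, ...) on one line, values as JSON. jog_arm: Moves the arm, as the interface text tells. Its arguments: {"type":"object","properties":{"deltas":{"type":"array"},"force":{"type":"number"}},"required":["deltas"]}

```bash
mkdir -p pics
cat > h.py <<'E'
from plant import r
import numpy as np, cv2
def snap(n,f):
    ci=r.camera_info(n); im=r.capture(n); cv2.imwrite('pics/'+f+'.png',im); np.save('pics/'+f+'.npy',ci['view']); return im,ci
def ray(ci,u,v):
    V=np.array(ci['view']);R=V[:3,:3];c=-R.T@V[:3,3]
    d=np.array([(u-ci['cx'])/ci['fx'],-(v-ci['cy'])/ci['fy'],-1.]);return c,R.T@d
def onz(ci,u,v,z):
    c,d=ray(ci,u,v);return c+d*(z-c[2])/d[2]
def proj(ci,p):
    q=np.array(ci['view'])@np.r_[p,1];return ci['fx']*q[0]/-q[2]+ci['cx'],ci['fy']*-q[1]/-q[2]+ci['cy']
def tri(a,b):
    (c1,d1),(c2,d2)=a,b;s=np.linalg.lstsq(np.c_[d1,-d2],c2-c1,rcond=None)[0]
    p,q=c1+d1*s[0],c2+d2*s[1];return (p+q)/2,np.linalg.norm(p-q)
E
python3 - <<'E'
from h import *
for n in('side','top','wrist'):
    im,ci=snap(n,n+'0');print(n,{k:v for k,v in ci.items() if k!='view'},np.round(ray(ci,320,240),3))
print(r.get_state())
E
```

```text
side {'fx': 461.33304569494993, 'fy': 461.33304569494993, 'cx': 320.67491878820647, 'cy': 234.49637317035874} [[ 0.243 -0.755  0.451]
 [ 0.379  0.82  -0.43 ]]
top {'fx': 594.7718268013507, 'fy': 594.7718268013507, 'cx': 320.4165819484925, 'cy': 224.55305412321425} [[ 0.455  0.002  1.236]
 [ 0.076 -0.029 -0.997]]
wrist {'fx': 339.67734348907885, 'fy': 339.67734348907885, 'cx': 321.06389584584537, 'cy': 234.95907127048412} [[ 0.359  0.575  0.383]
 [-0.234  0.118 -0.965]]
{'time_s': 0.15, 'joints': array([ 8.01617238e+01,  2.05809937e+01,  6.45080686e-01, -1.37588716e-02,
       -7.01342281e+01, -1.65071727e+01]), 'qd': array([-0.01683532, -0.07083254,  0.26848118,  0.04456232,  0.04590043,
       -0.01595286]), 'joint_torque': array([-1.74457931e-03, -5.83277607e+01,  2.93290865e+01,  7.00127229e+00,
        8.80564592e-03, -1.04871735e-04]), 'tcp_pos': array([0.29942435, 0.60457337, 0.24484642]), 'eef_rot': array([ 1.79929074e+02, -7.52844255e-03, -2.63501277e+01]), 'contact_force': array([-0.1110506 ,  0.70940688, -1.05252045]), 'moment': array([-0.00057004,  0.0047075 , -0.06176277]), 'gripper_force': 0.0, 'gripper_width': 0.08805520335311307}
```

View pics/top0.png

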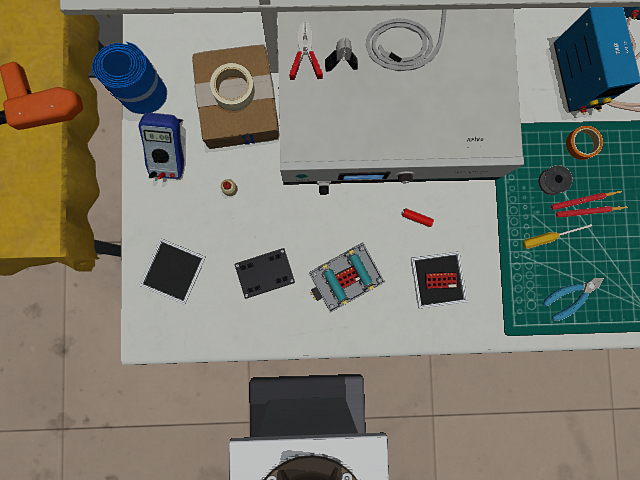

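View pics/side0.png

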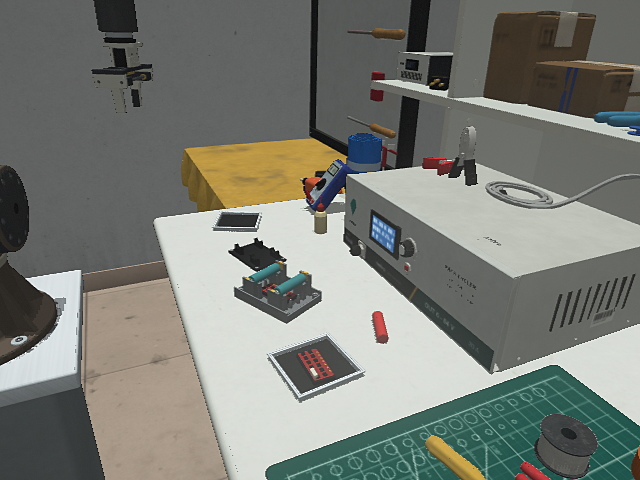

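The top view shows the carrier at about (346,278), with teal cells at (335,287) and (365,262) and the socket at (316,294). The cell rest is at (265,273), empty tray_b at (174,271), and tray_a with the new board at (440,280). The bottle is at (229,187) and the meter at (162,147).

Candidates for a "cell" are the teal one at (335,287), the teal one at (365,262), and a red one at (418,217). The red one is the decoy. The teal one beside the socket, at (335,287), should be cell_a. I'll check that in a close crop.

Run:
```python
from h import *
im=cv2.imread('pics/top0.png');cv2.imwrite('pics/c1.png',cv2.resize(im[225:325,130:480],None,fx=2.28,fy=2.28,interpolation=cv2.INTER_CUBIC)[:,:800])
c2=cv2.resize(im[232:322,300:390],None,fx=6,fy=6,interpolation=cv2.INTER_CUBIC);cv2.imwrite('pics/c2.png',c2)
ci=r.camera_info('top')
for n,u,v,z in(('A',335,287,.04),('B',365,262,.04),('car',346,278,.02),('rest',265,273,.01),('tb',174,271,.01),('ta',440,280,.01),('nb',442,281,.01)):print(n,onz(ci,u,v,z).round(3))
```

```text
A [ 0.451 -0.06   0.04 ]
B [ 0.499 -0.122  0.04 ]
car [ 0.468 -0.084  0.02 ]
rest [0.483 0.081 0.01 ]
tb [0.493 0.266 0.01 ]
ta [ 0.459 -0.279  0.01 ]
nb [ 0.457 -0.283  0.01 ]
```

View pics/c2.png

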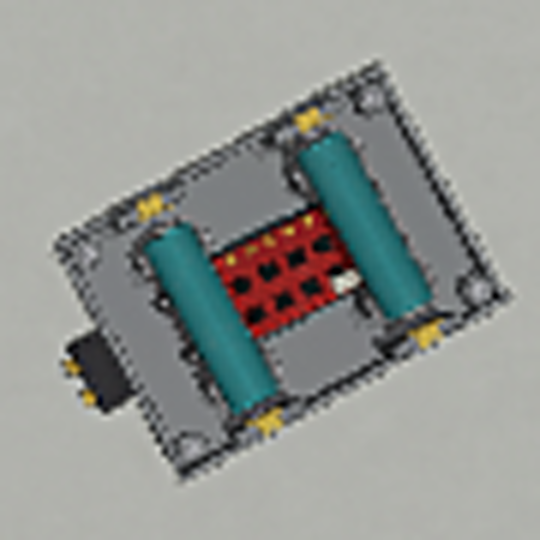

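The crop confirms it: the teal cell beside the socket (left, original pixel about (335,285)) is cell_a, and the teal cell on the right is cell_b. The red board lies under both. Next I'll move the wrist camera over the work for close measurement.

Call:
jog_arm(deltas=[[[1,1.6,-5.5,0,0.1],[1,1.6,-5.5,0,0.1],[1,1.6,-5.5,0,0.1],[1,1.6,-5.5,0,0.1],[1,1.6,-5.5,0,0.1],[1,1.6,-5.5,0,0.1],[1,1.6,-5.5,0,0.1],[1,1.6,-5.5,0,0.1]]])

```text
time_s: 1.15
tcp_pos: [0.4276, 0.1631, 0.2457]
eef_rot: [-180.0, -0.0, 19.7]
contact_force: [1.9, 0.4, 0.2]
gripper_width: 0.0878
gripper_force: 0.0
```

Call:
jog_arm(deltas=[[[1,1.5,-5.5,0,0.1],[1,1.5,-5.5,0,0.1],[1,1,-5.5,0,0],[1,0,-5,0,0],[1,0,0,0,0],[1,0,0,0,0]]])

```text
time_s: 1.9
tcp_pos: [0.4674, -0.0502, 0.2455]
eef_rot: [-180.0, 0.0, 30.9]
contact_force: [-0.4, 0.3, 0.4]
gripper_width: 0.0875
gripper_force: 0.0
```

Run:
```python
from h import *
s=r.get_state();print(s['time_s'],s['tcp_pos'],s['eef_rot'],s['joints'])
im,ci=snap('wrist','w1');print(np.round(ray(ci,320,240),3))
```

```text
1.9 [ 0.46743427 -0.05024747  0.24545901] [-1.79990187e+02  2.77457982e-03  3.08848488e+01] [ 1.79346651e+01  8.63900530e-01 -2.41191715e+01 -9.86382556e-03
 -6.50218314e+01  1.02954349e+02]
[[ 0.524 -0.017  0.384]
 [-0.227 -0.131 -0.965]]
```

View pics/w1.png

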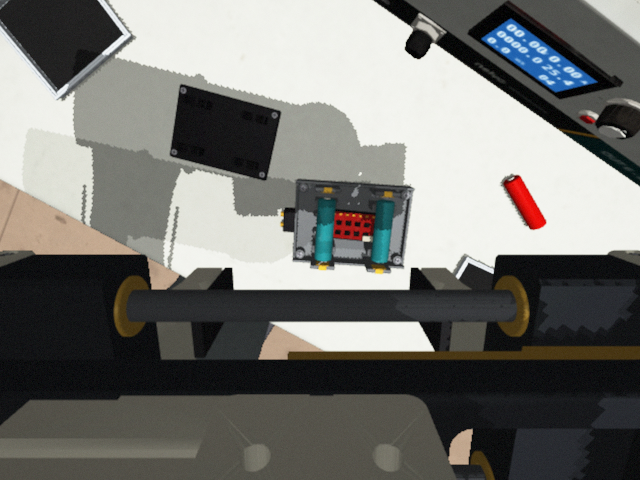

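The wrist view shows the rest at about (226,132), the carrier at (352,223), cell_a at (325,231) beside the socket at (287,218), cell_b at (383,231), and the red decoy at (524,201). I'll take a second wrist view from another place for stereo.

Call:
jog_arm(deltas=[[[1,-2,-4,-2.5,0],[1,-2,-4,-2.5,0],[1,0,0,0,0],[1,0,0,0,0]]])

```text
time_s: 2.45
tcp_pos: [0.4283, -0.1293, 0.196]
eef_rot: [180.0, -0.0, 31.0]
contact_force: [0.7, -0.1, 1.0]
gripper_width: 0.0877
gripper_force: 0.0
```

```bash
cat >> h.py <<'E'
def teal(im):
    m=cv2.inRange(cv2.cvtColor(im,cv2.COLOR_BGR2HSV),(80,90,50),(100,255,255))
    return blobs(m,100)
def red(im):
    h=cv2.cvtColor(im,cv2.COLOR_BGR2HSV);m=cv2.inRange(h,(0,150,60),(8,255,255))|cv2.inRange(h,(172,150,60),(180,255,255))
    return blobs(cv2.morphologyEx(m,cv2.MORPH_CLOSE,np.ones((5,5))),100)
def dark(im,t=60,a=1000):
    return blobs(cv2.morphologyEx(cv2.inRange(im,(0,0,0),(t,t,t)),cv2.MORPH_OPEN,np.ones((3,3))),a)
def blobs(m,a):
    cs=[c for c in cv2.findContours(m,cv2.RETR_EXTERNAL,cv2.CHAIN_APPROX_NONE)[0] if cv2.contourArea(c)>a]
    return sorted([cv2.minAreaRect(c) for c in cs],key=lambda q:q[0][0])
E
python3 - <<'E'
from h import *
im,ci=snap('wrist','w2');s=r.get_state();print(s['tcp_pos'])
def show(n,im,t=60):
    for f in(teal,red,dark):
        for c,wh,a in f(im):print(n,f.__name__,np.round(c,1),np.round(wh,1),round(a,1))
show('w2',im);show('w1',cv2.imread('pics/w1.png'));show('top',cv2.imread('pics/top0.png'));show('side',cv2.imread('pics/side0.png'))
E
```

```text
[ 0.42861523 -0.12913077  0.19622749]
w2 teal [268.8 156.7] [21.4 79.1] 1.4
w2 teal [339.5 159.1] [21.8 79.2] 5.2
w2 teal [631.  239.5] [19. 16.] 90.0
w2 red [304.1 158.6] [49.4 34. ] 5.2
w2 red [466.3 268.8] [59.  29.2] 29.9
w2 red [515.7 131.2] [70.2 23. ] 60.6
w2 dark [146.7  45.1] [128.1  95.7] 9.5
w2 dark [319.5 344. ] [270. 639.] 90.0
w2 dark [558.   14.5] [29. 84.] 90.0
w2 dark [609.7  51.4] [95.6 31.8] 36.9
w1 teal [324.4 230.1] [17.7 61.9] 4.5
w1 teal [381.8 231.3] [17.9 63.3] 7.0
w1 red [353.1 225.6] [39.2 26.8] 5.2
w1 red [524.7 202.6] [57.9 18. ] 59.4
w1 dark [59.5 23.3] [99.1 86.8] 50.3
w1 dark [223.1 132.1] [105.1  71.8] 14.6
w1 dark [319.5 367. ] [224. 639.] 90.0
w1 dark [513.1  86.9] [177.3  17.4] 35.0
w1 dark [544.8  57.3] [156.4  51.9] 35.3
w1 dark [606.3 152.6] [89.6 16.3] 34.9
top teal [334.5 284.4] [32.2  8.7] 60.9
top teal [360.2 269. ] [32.2  8.5] 60.9
top teal [567.5 228. ] [214. 143.] 90.0
top teal [613.4  39.7] [71.2 32.9] 76.2
top teal [619.6  78.1] [13.7 27.7] 77.0
top red [45.3 96. ] [73.8 66.9] 1.0
top red [294.9  64.5] [ 5.6 28.2] 17.1
top red [315.5  6
[... 314 characters left out ...]
9.7] [44.8 42.3] 81.9
top dark [581.7  65.3] [88.5 68.6] 58.9
side teal [264.4 272.8] [ 9.8 31.3] 63.4
side teal [290.5 283.9] [10.2 32.1] 61.6
side teal [455.9 458.9] [113.4 367. ] 70.3
side teal [612.7 475.6] [25.4 64.8] 63.0
side teal [616.5 119. ] [14. 45.] 90.0
side red [309.7 188.2] [13.8 27.5] 16.9
side red [376.5  94.5] [11. 11.] 90.0
side red [379.7 323.9] [26.9  8.7] 76.0
side red [437.8 165.7] [29.8 16.5] 4.4
side red [532.  470.5] [17. 34.] 90.0
side dark [ 14. 210.] [88. 28.] 90.0
side dark [ 21.5 299.5] [75. 43.] 90.0
side dark [ 81.  435.1] [93.4 24.7] 76.0
side dark [115.5  16. ] [32. 43.] 90.0
side dark [315.5  79.8] [158.1  35.2] 78.3
side dark [406.8 132.7] [17.6 72.6] 5.7
```

View pics/w2.png

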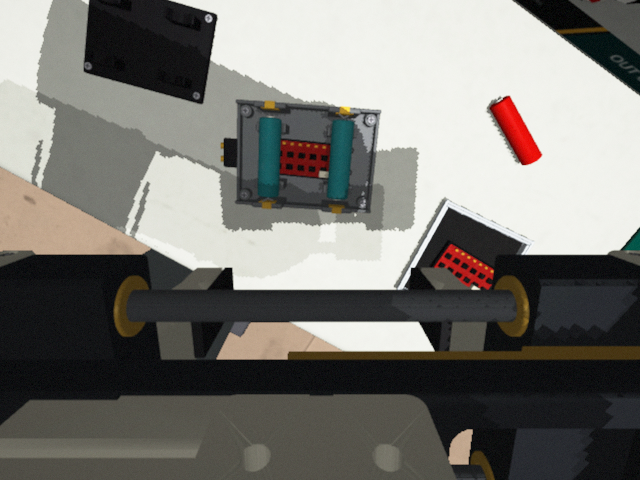

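The second view shows cell_a at (269,157) beside the socket at (229,152), cell_b at (340,159), and the rest at (147,45). It also shows the new board at (466,268) and the red decoy at (515,131).

```bash
cat >> h.py <<'E'
def multi(rs):
    A=np.zeros((3,3));b=np.zeros(3)
    for c,d in rs:
        d=d/np.linalg.norm(d);P=np.eye(3)-np.outer(d,d);A+=P;b+=P@c
    x=np.linalg.solve(A,b);return x,[np.linalg.norm((np.eye(3)-np.outer(d,d)/(d@d))@(x-c)) for c,d in rs]
def ax(ci,rect,z):
    (c,(w,h),a)=rect;a=np.radians(a if w>h else a+90);v=np.array([np.cos(a),np.sin(a)])*max(w,h)/2
    p,q=onz(ci,*(np.array(c)+v),z),onz(ci,*(np.array(c)-v),z);return np.degrees(np.arctan2(*(p-q)[1::-1]))%180,np.linalg.norm(p-q)
def load(f,n):
    ci=dict(r.camera_info(n));ci['view']=np.load('pics/'+f+'.npy');return cv2.imread('pics/'+f+'.png'),ci
E
python3 - <<'E'
from h import *
I={f:load(f,n) for f,n in(('w1','wrist'),('w2','wrist'),('top0','top'),('side0','side'))}
P=[]
for k in(0,1):
    T={f:teal(im)[k] for f,(im,ci) in I.items()}
    x,e=multi([ray(I[f][1],*T[f][0]) for f in T]);print('cell','AB'[k],x.round(4),np.round(e,4),[np.round(ax(I[f][1],T[f],.04),3) for f in('w1','w2','top0')]);P.append(x)
    print('  w only',tri(ray(I['w1'][1],*T['w1'][0]),ray(I['w2'][1],*T['w2'][0])))
d=P[0]-P[1];print('carrier c',(P[0]+P[1])/2,'yaw',np.degrees(np.arctan2(d[1],d[0]))-90,np.linalg.norm(d))
def corners(rect):return cv2.boxPoints(rect)
for f,k,lab,z in(('w1',1,'rest',.005),('top0',1,'rest',.005),('top0',0,'trayb',.01),('top0',3,'traya',.01),('w1',0,'trayb',.01)):
    im,ci=I[f];q=dark(im)[k];W=np.array([onz(ci,*p,z) for p in corners(q)])
    print(lab,f,W[:,:2].mean(0).round(4),[ (round(np.linalg.norm(W[i]-W[i-1]),4),round(np.degrees(np.arctan2(*(W[i]-W[i-1])[1::-1]))%180,1)) for i in(0,1)])
im,ci=I['top0'];q=red(im)[5];W=np.array([onz(ci,*p,.012) for p in corners(q)]);print('nb top',W.mean(0),[(np.linalg.norm(W[i]-W[i-1]).round(4),round(np.degrees(np.arctan2(*(W[i]-W[i-1])[1::-1]))%180,1)) for i in(0,1)])
E
```

```text
cell A [ 0.456  -0.0609  0.0408] [0.0012 0.0008 0.0016 0.0002] [array([26.699,  0.066]), array([27.414,  0.065]), array([27.445,  0.064])]
  w only (array([ 0.45645869, -0.06166074,  0.04434477]), np.float64(0.0009822698160214139))
cell B [ 0.4854 -0.1133  0.0404] [0.0009 0.0004 0.0013 0.0007] [array([26.65 ,  0.068]), array([26.496,  0.066]), array([27.224,  0.065])]
  w only (array([ 0.48535808, -0.11328427,  0.04336558]), np.float64(0.0005897509087105016))
carrier c [ 0.47070444 -0.08708695  0.04064029] yaw 29.307708426256568 0.06001693539080334
rest w1 [0.4839 0.0812] [(np.float64(0.1129), np.float64(106.3)), (np.float64(0.0749), np.float64(10.0))]
rest top0 [0.4838 0.0829] [(np.float64(0.0748), np.float64(17.0)), (np.float64(0.1071), np.float64(106.4))]
trayb top0 [0.4934 0.2706] [(np.float64(0.0877), np.float64(65.1)), (np.float64(0.0939), np.float64(156.4))]
traya top0 [ 0.4596 -0.2763] [(np.float64(0.0918), np.float64(5.6)), (np.float64(0.0884), np.float64(96.5))]
trayb w1 [0.4931 0.2641] [(np.float64(0.0845), np.float64(65.9)), (np.float64(0.0871), np.float64(152.9))]
nb top [ 0.45859787 -0.28175918  0.012     ] [(np.float64(0.0287), np.float64(177.3)), (np.float64(0.0602), np.float64(88.4))]
```

Call:
jog_arm(deltas=[[[-0.15,1.4,3.5,-2,-0.05],[-0.15,1.4,3.4,-2,0],[-0.15,0,0,-2,0],[-0.15,0,0,-2,0],[-0.15,0,0,0,0],[-0.15,0,0,0,0]]], force=15)

```text
time_s: 3.25
tcp_pos: [0.4565, -0.0604, 0.1165]
eef_rot: [180.0, -0.1, 28.2]
contact_force: [0.0, -0.8, -0.1]
gripper_width: 0.0382
gripper_force: 0.0
```

Call:
jog_arm(deltas=[[[-0.15,0,0,-2,0],[-0.15,0,0,-2,0],[-0.15,0,0,-2,0],[-0.15,0,0,-1,0],[-0.15,0,0,0,0],[-1,0,0,0,0],[-1,0,0,0,0],[-1,0,0,0,0]]])

```text
time_s: 4.25
tcp_pos: [0.4561, -0.0611, 0.0462]
eef_rot: [180.0, -0.1, 28.1]
contact_force: [0.6, -1.0, 2.6]
gripper_width: 0.0179
gripper_force: 15.0
```

Call:
jog_arm(deltas=[[[-1,0,0,2,0],[-1,0,0,3,0],[-1,0,0,3,0],[-1,0.4,4,0,-0.07],[-1,0.5,4.4,0,-0.07],[-1,0.5,4.4,0,-0.06],[-1,0.5,4.4,0,0],[-1,0,0,0,0]]])

```text
time_s: 5.25
tcp_pos: [0.4751, 0.1134, 0.1257]
eef_rot: [-180.0, -0.0, 16.8]
contact_force: [-0.4, 0.1, -0.9]
gripper_width: 0.0175
gripper_force: 15.0
```

Run:
```python
from h import *
im,ci=snap('wrist','w3');s=r.get_state();print(s['tcp_pos'],s['eef_rot'],s['gripper_width'])
t,c2=snap('top','t3')
for q in dark(im):print(np.round(q[0],1),np.round(q[1],1),round(q[2],1))
for f,q,c in [('w',q,ci) for q in teal(im)]+[('t',q,c2) for q in teal(t)[:3]]:print(f,np.round(q[0]),np.round(q[1]),onz(c,*q[0],.12),onz(c,*q[0],.04),ax(c,q,.04))
cv2.imwrite('pics/w3c.png',im[:300])
```

```text
[0.47439468 0.1119881  0.12546516] [-1.79997050e+02  1.72287396e-02  1.67527297e+01] 0.01815411807228792
[127.5 148.7] [130.9 119.5] 37.3
[139. 303.] [ 96. 278.] 90.0
[331.4 320.3] [648.8 285.1] 6.9
[593.5  15. ] [30. 91.] 90.0
w [320. 336.] [29. 37.] [0.45598887 0.10732535 0.12      ] [0.41032046 0.09373466 0.04      ] (np.float64(106.87388561624748), np.float64(0.027297555642353928))
w [322. 259.] [39. 60.] [0.49266482 0.11794405 0.12      ] [0.46729555 0.11023052 0.04      ] (np.float64(16.8598583650691), np.float64(0.0438235363735077))
t [360. 269.] [32.  9.] [ 0.48312957 -0.10434205  0.12      ] [ 0.48517341 -0.11198961  0.04      ] (np.float64(27.649556706832954), np.float64(0.06454598135352442))
t [567. 228.] [214. 143.] [ 0.55002464 -0.5033852   0.12      ] [ 0.55686375 -0.53963755  0.04      ] (np.float64(175.87707072222102), np.float64(0.44029201840709803))
t [613.  45.] [82. 36.] [ 0.91052342 -0.62097355  0.12      ] [ 0.94320434 -0.66565504  0.04      ] (np.float64(8.717459558036154), np.float64(0.17812516471925166))
```

View pics/w3c.png

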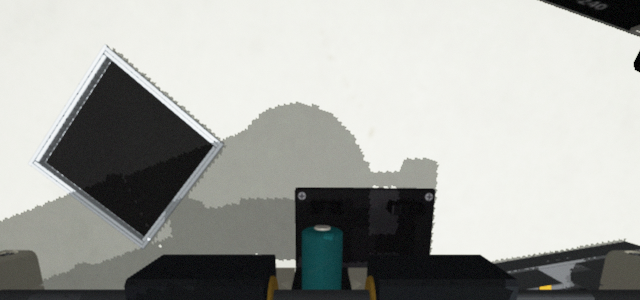

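This shows the held cell's plus button at (322,229), the rest's far edge from (297,189) to (436,189) with screws at (302,196) and (429,197), and tray_b's corners at (108,47), (221,144), (147,243) and (33,163).

Run:
```python
from h import *
I={f:load(f,'wrist') for f in('w1','w2','w3')}
g={f:cv2.cvtColor(I[f][0],cv2.COLOR_BGR2GRAY) for f in I}
def screw(f,p):
    u,v=p;w=g[f][v-7:v+8,u-7:u+8].astype(float)
    m=(cv2.inRange(g[f][v-5:v+6,u-5:u+6],90,215)>0);ys,xs=np.nonzero(m);return (u-5+xs.mean(),v-5+ys.mean())
pts={'FL':{'w1':(183,90),'w3':(302,196)},'FR':{'w1':(276,114),'w2':(209,19),'w3':(429,197)},'NR':{'w1':(266,176),'w2':(198,96)},'NL':{'w1':(174,153),'w2':(88,66)}}
Q=[]
for k,d in pts.items():
    x,e=multi([ray(I[f][1],*screw(f,p)) for f,p in d.items()]);z5=[onz(I[f][1],*screw(f,p),.005)[:2].round(4) for f,p in d.items()];print(k,x.round(4),np.round(e,4),z5);Q.append(np.mean(z5,0))
Q=np.array(Q);print('rest c',Q.mean(0),'yaw',[np.degrees(np.arctan2(*(Q[i]-Q[j])[::-1]))%180 for i,j in((0,3),(1,2),(0,1),(3,2))],[np.linalg.norm(Q[i]-Q[j]) for i,j in((0,3),(1,2),(0,1),(3,2))])
T=np.array([onz(I['w3'][1],*p,.01) for p in((108,47),(221,144),(147,243),(33,163))]);print('trayb',T.mean(0),[(np.linalg.norm(T[i]-T[i-1]).round(4),np.degrees(np.arctan2(*(T[i]-T[i-1])[1::-1]))%180) for i in range(4)])
```

```text
FL [0.5012 0.1365 0.0098] [0.0005 0.0005] [array([0.5004, 0.1386]), array([0.501 , 0.1364])]
FR [0.5289 0.0424 0.0058] [0.0021 0.0012 0.0009] [array([0.5306, 0.0413]), array([0.5282, 0.0438]), array([0.528 , 0.0426])]
NR [0.4692 0.0172 0.0246] [0.0016 0.0016] [array([0.4678, 0.0185]), array([0.4667, 0.025 ])]
NL [0.4381 0.1169 0.0104] [0.0011 0.0011] [array([0.4358, 0.1193]), array([0.4384, 0.12  ])]
rest c [0.48349583 0.08036667] yaw [np.float64(15.677326524249409), np.float64(18.64832266306214), np.float64(106.5625665111089), np.float64(107.11712179357525)] [np.float64(0.0660574182056791), np.float64(0.06510120753275032), np.float64(0.09904271244715028), np.float64(0.10243745652836174)]
trayb [0.49473674 0.26618808 0.01      ] [(np.float64(0.1021), np.float64(155.80788832118049)), (np.float64(0.0961), np.float64(65.421784787998)), (np.float64(0.0975), np.float64(156.58719903177928)), (np.float64(0.0975), np.float64(68.11793896603824))]
```

Call:
jog_arm(deltas=[[[-1,0,-0.2,-3,0],[-1,0,0,-3,0],[-1,0,0,-2,0],[-1,0,0,-1,0],[-1,0,0,-0.4,0],[-1,0,0,0,0]]])

```text
time_s: 6.1
tcp_pos: [0.4746, 0.1088, 0.032]
eef_rot: [-180.0, -0.0, 16.6]
contact_force: [-0.5, 0.1, 0.3]
gripper_width: 0.0178
gripper_force: 15.0
```

Call:
jog_arm(deltas=[[[-1,0,0,-0.15,0],[-1,0,0,0,0],[-0.2,0,0,0,0],[-0.2,0,0,0,0],[-0.2,0,0,2,0],[-0.2,0,0,3.5,0],[-0.2,0,0,4,0],[-0.2,0.2,-4,0,0.05]]])

```text
time_s: 7.1
tcp_pos: [0.4791, 0.0706, 0.1284]
eef_rot: [-180.0, -0.4, 19.7]
contact_force: [0.3, -0.6, -0.2]
gripper_width: 0.0349
gripper_force: 0.0
```

Call:
jog_arm(deltas=[[[-0.2,0.2,-5,0,0.05],[-0.2,0.2,-5,0,0.05],[-0.2,0.2,-5,0,0.04],[-0.2,0.2,-3.3,0,0],[-0.2,0,0,0,0],[-0.2,0,0,0,0]]])

```text
time_s: 7.85
tcp_pos: [0.4844, -0.1142, 0.125]
eef_rot: [-180.0, 0.0, 27.5]
contact_force: [-0.7, 0.4, -1.2]
gripper_width: 0.0349
gripper_force: 0.0
```

Run:
```python
from h import *
s=r.get_state();print(s['tcp_pos'],s['eef_rot'])
I={f:snap(n,f) for f,n in(('t4','top'),('s4','side'))}
T={f:teal(im) for f,(im,ci) in I.items()}
for f in T:
    for q in T[f][:3]:print(f,np.round(q[0],1),np.round(q[1]),onz(I[f][1],*q[0],.025),onz(I[f][1],*q[0],.04),ax(I[f][1],q,.03))
print(tri(ray(I['t4'][1],*T['t4'][0][0]),ray(I['s4'][1],*T['s4'][0][0])))
```

```text
[ 0.48443352 -0.11422738  0.12501543] [-1.79999826e+02  4.58940433e-03  2.74637024e+01]
t4 [567.5 228. ] [214. 143.] [ 0.55814608 -0.54643487  0.025     ] [ 0.55686375 -0.53963755  0.04      ] (np.float64(175.87707072222102), np.float64(0.44397333613210854))
t4 [613.7  45.3] [82. 34.] [ 0.94855472 -0.67489931  0.025     ] [ 0.94243668 -0.6665108   0.04      ] (np.float64(7.569721445931918), np.float64(0.1805282894710387))
s4 [247.8 240.9] [ 8. 29.] [0.47425624 0.10919923 0.025     ] [0.46610547 0.07874998 0.04      ] (np.float64(15.317439529801362), np.float64(0.0684754710706287))
s4 [455.9 458.9] [113. 367.] [ 0.52979379 -0.49919695  0.025     ] [ 0.5196868  -0.50821644  0.04      ] (np.float64(177.0852250356931), np.float64(0.45476050519223665))
s4 [612.7 475.6] [25. 65.] [ 0.66907184 -0.58110222  0.025     ] [ 0.65405902 -0.58723673  0.04      ] (np.float64(179.45187314093462), np.float64(0.08861871833306129))
(array([ 0.43815533, -0.40343061,  0.28507005]), np.float64(0.19866931945299526))
```

Call:
jog_arm(deltas=[[[-0.2,0.1,0.1,-2,0],[-0.2,0,0,-3,0],[-0.2,0,0,-2,0],[-0.2,0,0,-0.9,0],[-0.2,0,0,0,0],[-1,0,0,0,0],[-1,0,0,0,0],[-1,0,0,0,0]]])

```text
time_s: 8.95
tcp_pos: [0.4861, -0.1132, 0.0468]
eef_rot: [180.0, -0.1, 27.5]
contact_force: [0.6, -0.3, 3.8]
gripper_width: 0.0176
gripper_force: 15.0
```

Call:
jog_arm(deltas=[[[-1,0,0,2,0],[-1,0,0,3,0],[-1,0,0,3,0],[-1,0.2,4,0,-0.07],[-1,0.2,4.2,0,-0.07],[-1,0.2,4.2,0,-0.05],[-1,0,4.1,0,0],[-1,0,0,0,0]]])

```text
time_s: 9.95
tcp_pos: [0.4918, 0.0541, 0.1263]
eef_rot: [-180.0, -0.0, 16.8]
contact_force: [-0.0, -0.9, -0.9]
gripper_width: 0.0175
gripper_force: 15.0
```

Call:
jog_arm(deltas=[[[-1,0,0,0,0],[-1,0,0,-3,0],[-1,0,0,-3,0],[-1,0,0,-2,0],[-1,0,0,-1,0],[-1,0,0,-0.4,0],[-1,0,0,0,0]]])

```text
time_s: 10.82
tcp_pos: [0.4917, 0.0518, 0.0325]
eef_rot: [-180.0, -0.0, 16.6]
contact_force: [0.1, 0.7, 0.1]
gripper_width: 0.018
gripper_force: 15.0
```

Call:
jog_arm(deltas=[[[-1,0,0,-0.15,0],[-1,0,0,0,0],[-0.2,0,0,0,0],[-0.2,0,0,0,0],[-0.2,0,0,2,0],[-0.2,0,0,4,0],[-0.2,-1.5,-2,4,0.1],[-0.2,-1.5,-3,4,0.05]]])

```text
time_s: 11.82
tcp_pos: [0.4612, 0.0016, 0.1718]
eef_rot: [180.0, -0.0, 25.4]
contact_force: [0.9, -0.4, 0.4]
gripper_width: 0.0352
gripper_force: 0.0
```

Call:
jog_arm(deltas=[[[0,-2,-4,3,0.05],[0,-2,-4,0,0.05],[0,-1,-4,0,0],[0,0,0,0,0],[0,0,0,0,0]]])

```text
time_s: 12.45
tcp_pos: [0.4116, -0.1182, 0.2006]
eef_rot: [180.0, -0.0, 30.9]
contact_force: [0.1, 1.9, 0.1]
gripper_width: 0.0438
gripper_force: 0.0
```

Run:
```python
from h import *
s=r.get_state();print(s['tcp_pos'],s['eef_rot'])
I={f:snap(n,f) for f,n in(('w5','wrist'),('t5','top'),('s5','side'))}
for f,(im,ci) in I.items():
    for q in teal(im)[:3]:print(f,np.round(q[0],1),np.round(q[1]),onz(ci,*q[0],.025),ax(ci,q,.03))
    for q in red(im):
        W=np.array([onz(ci,*p,.017) for p in cv2.boxPoints(q)])
        print(f,'red',np.round(q[0],1),np.round(q[1]),W.mean(0).round(4),[(np.linalg.norm(W[i]-W[i-1]).round(4),round(np.degrees(np.arctan2(*(W[i]-W[i-1])[1::-1]))%180,1)) for i in(0,1)])
```

```text
[ 0.41162676 -0.11819593  0.20061487] [ 1.79993810e+02 -1.68202102e-02  3.08931971e+01]
w5 [120.3  28.9] [25. 61.] [0.46519797 0.10709688 0.025     ] (np.float64(16.032071225135496), np.float64(0.045405164946543536))
w5 [193.7  38.8] [24. 82.] [0.48975178 0.05174781 0.025     ] (np.float64(16.812915036901927), np.float64(0.06154971374862233))
w5 [577.6 338.2] [20. 35.] [ 0.44154916 -0.4103154   0.025     ] (np.float64(30.246149356415202), np.float64(0.038623751497637235))
w5 red [326.3 149.2] [68. 34.] [ 0.4701 -0.0893  0.017 ] [(np.float64(0.0632), np.float64(115.3)), (np.float64(0.0302), np.float64(23.9))]
w5 red [477. 244.] [20. 48.] [ 0.469  -0.2635  0.017 ] [(np.float64(0.0206), np.float64(36.4)), (np.float64(0.047), np.float64(120.9))]
w5 red [533.8 121.3] [70. 23.] [ 0.5871 -0.2377  0.017 ] [(np.float64(0.0651), np.float64(66.6)), (np.float64(0.0192), np.float64(149.6))]
t5 [249.3 277.6] [32.  9.] [0.47453263 0.11193014 0.025     ] (np.float64(16.1061254361677), np.float64(0.0636452076181914))
t5 [277.7 268.5] [32.  9.] [0.49136128 0.05423058 0.025     ] (np.float64(16.3961109
[... 1514 characters left out ...]
685446636545))
s5 red [309.7 188.2] [14. 27.] [0.7442 0.4063 0.017 ] [(np.float64(0.0453), np.float64(117.8)), (np.float64(0.2383), np.float64(62.1))]
s5 red [376.5  94.5] [11. 11.] [1.9185 2.0187 0.017 ] [(np.float64(0.5272), np.float64(60.0)), (np.float64(0.0829), np.float64(166.1))]
s5 red [379.7 323.9] [27.  9.] [ 0.5876 -0.2441  0.017 ] [(np.float64(0.0693), np.float64(68.1)), (np.float64(0.0163), np.float64(180.0))]
s5 red [437.8 165.7] [30. 16.] [1.2416 0.4653 0.017 ] [(np.float64(0.0931), np.float64(144.8)), (np.float64(0.2085), np.float64(53.1))]
s5 red [532.  470.5] [17. 34.] [ 0.6019 -0.5386  0.017 ] [(np.float64(0.0224), np.float64(44.7)), (np.float64(0.0378), np.float64(156.8))]
```

View pics/w5.png

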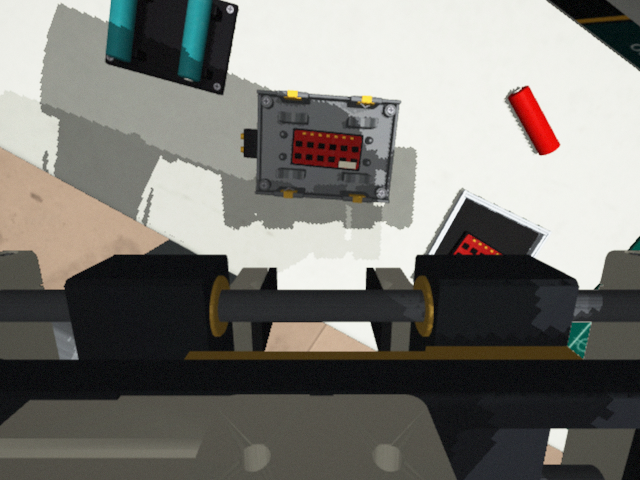

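The wrist view shows both cells in the rest, at (121,29) and (194,39). The carrier is clear, with the old board at (326,149), pins around it, and the new board in tray_a at (477,244). Both cell placements measure within tolerance. I'll turn the gripper for the board.

Call:
jog_arm(deltas=[[[-0.1,1,1,0,-0.18],[-0.1,1,1,0,-0.18],[-0.1,1,1,-2,-0.18],[-0.1,1,0,-2,-0.18],[-0.1,1,0,0,-0.18],[-0.1,0.8,0,0,-0.18],[-0.1,0,0,0,-0.18],[-0.1,0,0,0,-0.18]]])

```text
time_s: 13.6
tcp_pos: [0.4699, -0.0872, 0.1602]
eef_rot: [180.0, 0.0, -51.8]
contact_force: [0.6, 0.1, -1.0]
gripper_width: 0.0394
gripper_force: 0.0
```

Call:
jog_arm(deltas=[[[-0.1,0,0,0,-0.18],[-0.1,0,0,-2,-0.03],[-0.1,0,0,-2,0],[-0.1,0,0,0,0],[-0.1,0,0,0,0]]])

```text
time_s: 14.22
tcp_pos: [0.4701, -0.0877, 0.1211]
eef_rot: [-180.0, -0.0, -63.5]
contact_force: [-0.2, -0.0, 0.1]
gripper_width: 0.0393
gripper_force: 0.0
```

Run:
```python
from h import *
s=r.get_state();print(s['tcp_pos'],s['eef_rot'],s['gripper_width'],s['joints'].round(1))
a,b,c=load('w5','wrist'),load('t5','top'),load('w2','wrist')
print(tri(ray(a[1],*red(a[0])[0][0]),ray(b[1],*red(b[0])[3][0])))
im,ci=snap('wrist','w6');cv2.imwrite('pics/w6c.png',im[:300])
s5=load('s5','side');print(proj(s5[1],[.47,-.087,.017]))
```

```text
[ 0.47012051 -0.08768455  0.12107077] [-1.79991239e+02 -1.96616739e-02 -6.35226617e+01] 0.03931516543925396 [ 13.1   9.1 -33.3   0.  -47.6  13.4]
(array([ 0.47043461, -0.08958123, -0.0164964 ]), np.float64(2.6227766338493604e-05))
(np.float64(276.75908440452474), np.float64(289.773929700635))
```

View pics/w6c.png

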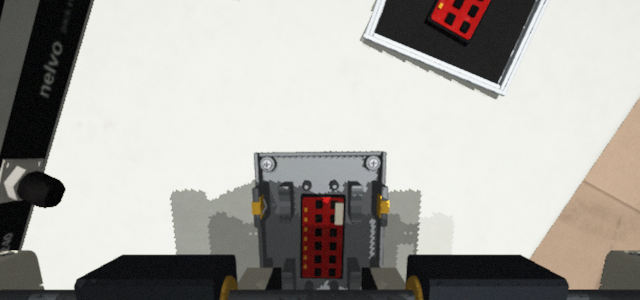

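This wrist view shows the old board's red top from (302,195) to (345,278), centred between the fingers, whose mid is at about u=321. The walls are at u=258 and 384. I'll measure the height from the board's end edge in two wrist places.

Run:
```python
from h import *
def corn(im,box):
    h=cv2.cvtColor(im,cv2.COLOR_BGR2HSV);m=cv2.inRange(h,(0,150,60),(8,255,255))|cv2.inRange(h,(172,150,60),(180,255,255))
    m[:, :box[0]]=0;m[:,box[1]:]=0;m[:box[2]]=0;m[box[3]:]=0
    return cv2.findNonZero(m)[:,0,:].astype(float)
a,b=load('w5','wrist'),load('w6','wrist')
pa,pb=corn(a[0],(280,375,120,180)),corn(b[0],(290,360,185,285))
# -y end of the board, the two corners: w5 right side, w6 far (top) side
ua=[pa[np.argmax(pa@[1,-1])],pa[np.argmax(pa@[1,1])]]
ub=[pb[np.argmax(pb@[-1,-1])],pb[np.argmax(pb@[1,-1])]]
print(ua,ub)
for p,q in zip(ua,ub):print(tri(ray(a[1],*p),ray(b[1],*q)))
for z in(.016,.02):
  print([onz(b[1],u,v,z)[:2].round(4) for u,v in ub],[onz(a[1],u,v,z)[:2].round(4) for u,v in ua])
```

```text
[array([360., 136.]), array([357., 168.])] [array([304., 197.]), array([342., 198.])]
(array([ 0.49601636, -0.11029069,  0.00994509]), np.float64(0.0013681397701285404))
(array([ 0.47043993, -0.12285384,  0.01401669]), np.float64(1.2454663937485024e-05))
[array([ 0.4955, -0.1115]), array([ 0.4707, -0.1231])] [array([ 0.4961, -0.1095]), array([ 0.4704, -0.1226])]
[array([ 0.4956, -0.1121]), array([ 0.4711, -0.1235])] [array([ 0.4958, -0.1092]), array([ 0.4704, -0.1222])]
```

Call:
jog_arm(deltas=[[[-0.1,0,-0.1,-3,0],[-0.1,0,0,-3,0],[-0.1,0,0,-1.5,0],[-0.1,0,0,-1,0],[-0.1,0,0,-0.85,0],[-0.1,0,0,0,0]]])

```text
time_s: 15.02
tcp_pos: [0.4696, -0.0891, 0.027]
eef_rot: [180.0, 0.0, -63.6]
contact_force: [1.0, -0.2, 0.9]
gripper_width: 0.0392
gripper_force: 0.0
```

Call:
jog_arm(deltas=[[[-1,0,0,0,0],[-1,0,0,0,0],[-1,0,0,0,0],[-1,0,0,0,0]]])

```text
time_s: 15.52
tcp_pos: [0.4699, -0.0891, 0.0275]
eef_rot: [-180.0, -0.0, -63.6]
contact_force: [-0.8, 0.9, 5.1]
gripper_width: 0.0325
gripper_force: 14.9
```

Call:
jog_arm(deltas=[[[-1,0,0,1.5,0],[-1,0,0,2.5,0],[-1,0,0,3,0],[-1,0,0,2,0],[-1,0.3,4,0,0.1],[-1,0.3,5,0,0.1],[-1,0.3,5,0,0.1],[-1,0.4,5,0,0.1]]])

```text
time_s: 16.52
tcp_pos: [0.4822, 0.1023, 0.117]
eef_rot: [180.0, 0.0, -40.5]
contact_force: [0.9, 1.1, -1.2]
gripper_width: 0.0332
gripper_force: 14.9
```

Call:
jog_arm(deltas=[[[-1,0.4,5,0,0.1],[-1,0.4,5,0,0.1],[-1,0.4,5,0,0.09],[-1,0,1.6,0,0],[-1,0,0,0,0],[-1,0,0,0,0]]])

```text
time_s: 17.27
tcp_pos: [0.4941, 0.2657, 0.1168]
eef_rot: [179.9, 0.0, -24.1]
contact_force: [-1.0, -0.6, -0.5]
gripper_width: 0.0327
gripper_force: 14.9
```

Run:
```python
from h import *
s=r.get_state();print(s['tcp_pos'],s['eef_rot'],s['gripper_width'])
im,ci=snap('wrist','w7')
for z in(.003,.01):print([proj(ci,np.r_[s['tcp_pos'][:2],z])])
cv2.imwrite('pics/w7c.png',im[:320])
```

```text
[0.49411014 0.2656972  0.11676437] [ 1.79942474e+02  2.89522622e-02 -2.41165271e+01] 0.032724633599387286
[(np.float64(320.36974756358154), np.float64(237.310256217423))]
[(np.float64(320.35427371739803), np.float64(239.69743076956004))]
```

View pics/w7c.png

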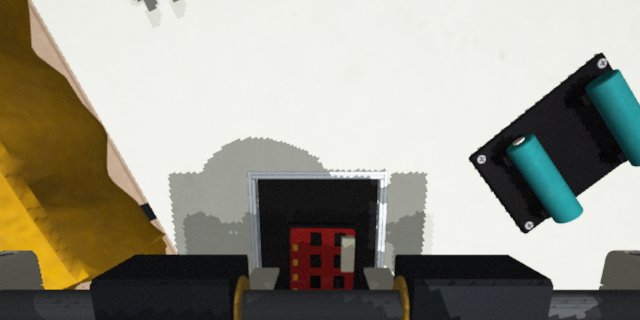

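The old board hangs level over tray_b at (322,260), aligned with tray walls at u≈253 and 382. The cells still lie in the rest at (545,180) and (620,115). I'll lower it.

Call:
jog_arm(deltas=[[[-1,0,0,-3,0],[-1,0,0,-3,0],[-1,0,0,-2,0],[-1,0,0,-1,0],[-1,0,0,-0.3,0],[-1,0,0,0,0],[-1,0,0,0,0]]])

```text
time_s: 18.2
tcp_pos: [0.4949, 0.2672, 0.0249]
eef_rot: [-179.9, -0.0, -24.1]
contact_force: [0.3, -0.1, -0.3]
gripper_width: 0.0329
gripper_force: 14.9
```

Call:
jog_arm(deltas=[[[-0.15,0,0,0,0],[-0.15,0,0,0,0],[-0.15,0,0,0,0],[-0.15,0,0,3,0],[-0.15,0,0,4,0],[-0.15,0,0,5,0],[-0.15,0,-4,3,0],[-0.15,0,-5,0,0]]])

```text
time_s: 19.2
tcp_pos: [0.4958, 0.1774, 0.1769]
eef_rot: [-179.7, -0.2, -23.9]
contact_force: [0.8, -0.1, -0.9]
gripper_width: 0.0373
gripper_force: 0.0
```

Call:
jog_arm(deltas=[[[-0.15,-0.4,-5,0,-0.14],[-0.15,-0.4,-5,0,-0.15],[-0.15,-0.4,-5,0,-0.15],[-0.15,-0.4,-5,0,-0.15],[-0.15,-0.5,-5,0,-0.15],[-0.15,-0.5,-5,0,-0.15],[-0.15,-0.5,-5,0,-0.15],[-0.15,-0.4,-4.7,0,-0.14]]])

```text
time_s: 20.2
tcp_pos: [0.4591, -0.2218, 0.1743]
eef_rot: [-180.0, -0.0, -91.9]
contact_force: [1.0, 0.5, 0.4]
gripper_width: 0.0374
gripper_force: 0.0
```

Call:
jog_arm(deltas=[[[0,0,0,0,0],[0,0,0,0,0]]])

```text
time_s: 20.45
tcp_pos: [0.4593, -0.2202, 0.1739]
eef_rot: [180.0, 0.0, -91.7]
contact_force: [0.1, -0.0, 1.1]
gripper_width: 0.0433
gripper_force: 0.0
```

Run:
```python
from h import *
s=r.get_state();print(s['tcp_pos'],s['eef_rot'],s['gripper_width'])
im,ci=snap('wrist','w8');cv2.imwrite('pics/w8c.png',im[:320])
for q in red(im):print(np.round(q[0],1),np.round(q[1]),q[2],onz(ci,*q[0],.011),ax(ci,q,.011))
im,ci=snap('top','t8')
for q in red(im)[3:6]:
  W=np.array([onz(ci,*p,.011) for p in cv2.boxPoints(q)]);print('t',np.round(q[0]),W.mean(0),ax(ci,q,.011))
print([ (np.round(q[0]),np.round(q[1]),onz(ci,*q[0],.01)) for q in red(im)[:3]], [np.round(q[0]) for q in teal(im)])
```

```text
[ 0.45930444 -0.22017768  0.17394816] [ 1.79986317e+02  8.91960605e-03 -9.16657701e+01] 0.04333368985769354
[175.5 205.1] [21. 72.] 15.5241117477417 [ 0.58927221 -0.24103884  0.011     ] (np.float64(67.47955389802222), np.float64(0.06701206864792793))
[319.8 150.7] [75. 35.] 87.51044464111328 [ 0.45848698 -0.28466691  0.011     ] (np.float64(90.88369713794945), np.float64(0.06263510794475051))
t [315.  64.] [ 0.92367154 -0.03450103  0.011     ] (np.float64(18.87197365839765), np.float64(0.062165273004167805))
t [417. 217.] [ 0.59012007 -0.23797679  0.011     ] (np.float64(67.3154059862867), np.float64(0.06467168335019298))
t [581. 206.] [ 0.60520187 -0.58463916  0.011     ] (np.float64(97.91119401659101), np.float64(0.1271137645279047))
[(array([ 47., 118.]), array([21., 76.]), array([0.81851111, 0.52830913, 0.01      ])), (array([173., 270.]), array([15., 31.]), array([0.49494827, 0.26895444, 0.01      ])), (array([295.,  65.]), array([ 6., 28.]), array([0.92292347, 0.00867053, 0.01      ]))] [array([249., 278.]), array([568., 228.]), array([614.,  45.])]
```

View pics/w8c.png

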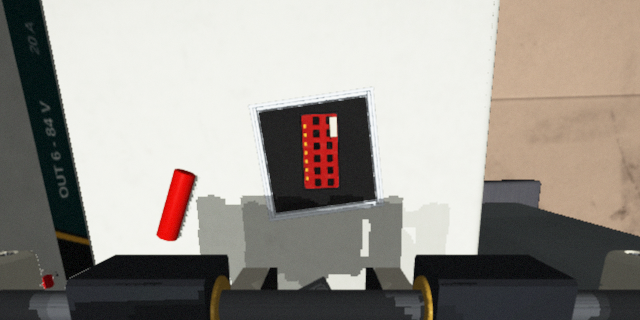

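The new board's red top is at (320,151), inside tray_a's walls, and the red decoy is at (176,205). The top view puts the old board in tray_b at (.495,.269). I'll take a second, lower wrist place for height.

Call:
jog_arm(deltas=[[[-0.05,0,-1.5,-2.5,0.02],[-0.05,0,-1.5,-2.5,0],[-0.05,0,0,0,0],[-0.05,0,0,0,0]]])

```text
time_s: 21.05
tcp_pos: [0.4602, -0.2494, 0.1248]
eef_rot: [-180.0, -0.0, -90.4]
contact_force: [-0.6, -0.3, -0.2]
gripper_width: 0.0417
gripper_force: 0.0
```

Run:
```python
from h import *
s=r.get_state();print(s['tcp_pos'],s['eef_rot'],s['gripper_width'])
b=snap('wrist','w9');a=load('w8','wrist')
qa=red(a[0])[1];qb=[q for q in red(b[0]) if abs(q[0][0]-320)<60][0];print(qa,qb,ax(b[1],qb,.011),onz(b[1],*qb[0],.011))
o=lambda q:np.array(sorted(cv2.boxPoints(q),key=lambda p:(p[1]>q[0][1],p[0])))
for p,q in zip(o(qa),o(qb)):print(tri(ray(a[1],*p),ray(b[1],*q)))
```

```text
[ 0.46018063 -0.24944487  0.12476077] [-1.79967423e+02 -1.77899414e-02 -9.04315222e+01] 0.041737323139718355
((319.8367919921875, 150.74623107910156), (74.79889678955078, 35.48821258544922), 87.51044464111328) ((322.5, 191.5), (83.0, 41.0), 90.0) (np.float64(89.66176191295447), np.float64(0.061705600668047686)) [ 0.4589047  -0.28499575  0.011     ]
(array([ 0.47372154, -0.31501325,  0.01040646]), np.float64(0.0003503045058322931))
(array([ 0.44428878, -0.3148408 ,  0.01634487]), np.float64(2.7138935702328062e-05))
(array([ 0.47467566, -0.25146288,  0.00365931]), np.float64(0.0011352662570316612))
(array([ 0.44264825, -0.25233037,  0.00772903]), np.float64(0.0010537884002338423))
```

Call:
jog_arm(deltas=[[[-0.05,-0.1,-3.4,0,0],[-0.05,0,0,-3,0],[-0.05,0,0,-3,0],[-0.05,0,0,-2,0],[-0.05,0,0,-1.3,0],[-0.05,0,0,-0.7,0],[-0.05,0,0,0,0]]])

```text
time_s: 21.98
tcp_pos: [0.4588, -0.284, 0.0243]
eef_rot: [-180.0, -0.0, -90.5]
contact_force: [0.8, -0.7, -0.1]
gripper_width: 0.0413
gripper_force: 0.0
```

Call:
jog_arm(deltas=[[[-1,0,0,0,0],[-1,0,0,0,0],[-1,0,0,0,0],[-1,0,0,0,0]]])

```text
time_s: 22.48
tcp_pos: [0.459, -0.2842, 0.0248]
eef_rot: [-179.9, -0.0, -90.5]
contact_force: [-0.7, 1.7, 6.3]
gripper_width: 0.0326
gripper_force: 15.0
```

Run:
```python
from h import *
for f,n,box in(('t5','top',(305,390,235,320)),('w5','wrist',(255,405,85,205))):
    im,ci=load(f,n);h=cv2.cvtColor(im,cv2.COLOR_BGR2HSV);m=cv2.inRange(h,(20,130,110),(33,255,255))
    k=np.zeros_like(m);k[box[2]:box[3],box[0]:box[1]]=m[box[2]:box[3],box[0]:box[1]]
    n_,l,st,ce=cv2.connectedComponentsWithStats(cv2.dilate(k,np.ones((3,3))))
    P=[(ce[i],st[i][4]) for i in range(1,n_) if st[i][4]>12];P=sorted(P,key=lambda t:-t[1])[:4];print(f,[(p.round(1),a) for p,a in P])
    W=np.array(sorted([onz(ci,*p,.045)[:2] for p,a in P],key=lambda w:w[1]-.5*w[0]));print(W.round(4).tolist(),W.mean(0))
    an=lambda d:round(np.degrees(np.arctan2(d[1],d[0]))%180,1)
    print(an(W[1]-W[0]),an(W[3]-W[2]),an(W[2:].mean(0)-W[:2].mean(0))-90)
```

```text
t5 [(array([325.1, 266.4]), np.int32(37)), (array([351.2, 251.4]), np.int32(36)), (array([351. , 268.3]), np.int32(27)), (array([314.4, 297.6]), np.int32(15))]
[[0.5208, -0.0947], [0.4869, -0.0931], [0.4923, -0.0413], [0.4309, -0.0182]] [ 0.4827119 -0.061828 ]
177.2 159.4 33.400000000000006
w5 [(array([366.1, 100. ]), np.int32(144)), (array([292.3,  94.6]), np.int32(138)), (array([357.7, 198.8]), np.int32(92)), (array([287.7, 194.4]), np.int32(83))]
[[0.4484, -0.1339], [0.5199, -0.0965], [0.4203, -0.0797], [0.4926, -0.0431]] [ 0.47029386 -0.08828193]
27.6 26.9 27.200000000000003
```

Call:
jog_arm(deltas=[[[-1,0,0,1.5,0],[-1,0,0,2.5,0],[-1,0,0,3,0],[-1,0,0,2,0],[-1,0.3,4.6,0,0.12],[-1,0.3,5,0,0.12],[-1,0.3,5,0,0.12],[-1,0.2,5,0,0.125]]])

```text
time_s: 23.48
tcp_pos: [0.4695, -0.0867, 0.115]
eef_rot: [-179.9, -0.0, -62.5]
contact_force: [0.9, -0.6, -2.6]
gripper_width: 0.0324
gripper_force: 15.0
```

Call:
jog_arm(deltas=[[[-1,0,0,0,0],[-1,0,0,-2,0],[-1,0,0,-2,0],[-1,0,0,0,0],[-1,0,0,0,0]]])

```text
time_s: 24.1
tcp_pos: [0.4699, -0.0885, 0.0749]
eef_rot: [-180.0, -0.0, -62.8]
contact_force: [-0.2, 0.2, -0.5]
gripper_width: 0.0326
gripper_force: 15.0
```

Run:
```python
from h import *
s=r.get_state();print(s['tcp_pos'],s['eef_rot'],s['gripper_width'])
im,ci=snap('wrist','w10');cv2.imwrite('pics/w10c.png',cv2.resize(im[120:320,200:440],None,fx=3,fy=3))
```

```text
[ 0.46991495 -0.08854697  0.07485376] [-1.79972076e+02 -1.99784779e-02 -6.27689588e+01] 0.032607090371168435
```

View pics/w10c.png

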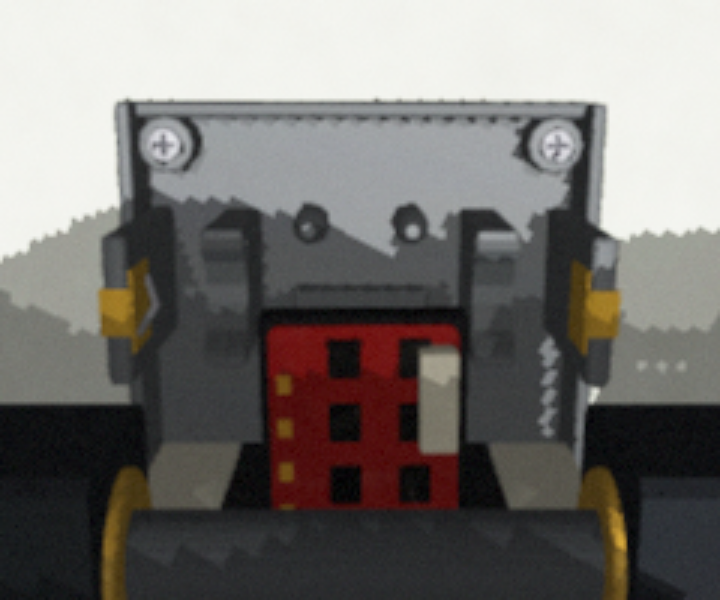

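The new board's centre at crop u≈363 agrees with the pins (310,412 → 361), screws and clips (→360), and it's parallel to the walls. I'll lower it.

Call:
jog_arm(deltas=[[[-1,0,0,-1.5,0],[-1,0,0,-1,0],[-1,0,0,-0.8,0],[-1,0,0,-0.6,0],[-1,0,0,-0.5,0],[-1,0,0,0,0],[-1,0,0,0,0]]])

```text
time_s: 25.02
tcp_pos: [0.4696, -0.0881, 0.0301]
eef_rot: [-180.0, -0.0, -62.7]
contact_force: [1.2, 0.5, -0.8]
gripper_width: 0.0325
gripper_force: 15.0
```

Call:
jog_arm(deltas=[[[-0.12,0,0,0,0],[-0.12,0,0,0,0],[-0.12,0,0,0,0],[-0.12,0,0,2,0],[-0.12,0,0,4,0],[-0.12,-0.8,0,5,0.18],[-0.12,-1,-0.5,5,0.18],[-0.12,-1,-0.5,1,0.18]]])

```text
time_s: 26.02
tcp_pos: [0.443, -0.0981, 0.2037]
eef_rot: [-179.8, -0.3, -31.4]
contact_force: [0.1, 0.2, -1.3]
gripper_width: 0.0387
gripper_force: 0.0
```

Call:
jog_arm(deltas=[[[-0.12,-1,-0.5,0,0.18],[-0.12,-1,-0.5,0,0.18],[-0.12,-1,-1,0,0.18],[-0.12,0,0,0,0.18],[-0.12,0,0,0,0.18],[-0.12,0,0,0,0.15],[-0.12,0,0,0,0],[-0.12,0,0,0,0]]])

```text
time_s: 27.02
tcp_pos: [0.4115, -0.1181, 0.2001]
eef_rot: [180.0, -0.0, 28.2]
contact_force: [-0.5, -0.4, -0.3]
gripper_width: 0.0382
gripper_force: 0.0
```

Run:
```python
from h import *
s=r.get_state();print(s['tcp_pos'],s['eef_rot'],s['gripper_width'])
im,ci=snap('wrist','w11');cv2.imwrite('pics/w11c.png',cv2.resize(im[0:260,60:440],None,fx=2,fy=2))
for q in red(im):print(np.round(q[0],1),np.round(q[1]),q[2],onz(ci,*q[0],.017),ax(ci,q,.017))
for q in teal(im):print(np.round(q[0],1),np.round(q[1]),onz(ci,*q[0],.025),ax(ci,q,.03))
im,ci=snap('top','t11');sm,cs=snap('side','s11')
for q in red(im)[1:5]:print('t',np.round(q[0]),onz(ci,*q[0],.016),ax(ci,q,.016))
for k in(0,1):
    a,b=teal(im)[k],teal(sm)[k];print(onz(ci,*a[0],.025),onz(cs,*b[0],.025),tri(ray(ci,*a[0]),ray(cs,*b[0])))
```

```text
[ 0.41149148 -0.11813638  0.20006446] [ 1.79998967e+02 -3.49755478e-03  2.81857430e+01] 0.038231707270000734
[321.4 148.7] [67. 34.] 0.9093804955482483 [ 0.4697058  -0.08773245  0.017     ] (np.float64(117.33922457448375), np.float64(0.061879956140428856))
[531.2 110.4] [71. 24.] 57.9946174621582 [ 0.58754425 -0.23721852  0.017     ] (np.float64(67.40025723074574), np.float64(0.0651695609933817))
[112.6  34.5] [25. 70.] [0.46869417 0.10819432 0.025     ] (np.float64(16.14881512507779), np.float64(0.05252501437697676))
[185.4  42.5] [24. 86.] [0.49162106 0.05272964 0.025     ] (np.float64(15.87811166243742), np.float64(0.06486357409128948))
[571.8 339.3] [31. 39.] [ 0.42375796 -0.40625354  0.025     ] (np.float64(27.56450511122563), np.float64(0.043216775970201605))
[632. 240.] [18. 14.] [ 0.53557091 -0.38954594  0.025     ] (np.float64(40.976396965140395), np.float64(0.017998683553267093))
t [173. 270.] [0.49468711 0.26771684 0.016     ] (np.float64(155.2117244434775), np.float64(0.06165340095502264))
t [295.  65.] [0.92063163 0.00863956 0.016     ] (np.float64(163.18762560140127), np.float64(0.060735789062871214))
t [315.  64.] [ 0.92191614 -0.034294    0.016     ] (np.float64(18.87197369970059), np.float64(0.06144448361507824))
t [346. 277.] [ 0.46927235 -0.085431    0.016     ] (np.float64(118.42075571188357), np.float64(0.06172503356744316))
[0.47453263 0.11193014 0.025     ] [0.47432815 0.10965533 0.025     ] (array([0.47474347, 0.11197876, 0.02388334]), np.float64(0.0003989626217091067))
[0.49136128 0.05423058 0.025     ] [0.49101774 0.05323857 0.025     ] (array([0.49135554, 0.05426035, 0.02445873]), np.float64(4.6227708914306316e-05))
```

View pics/w11c.png

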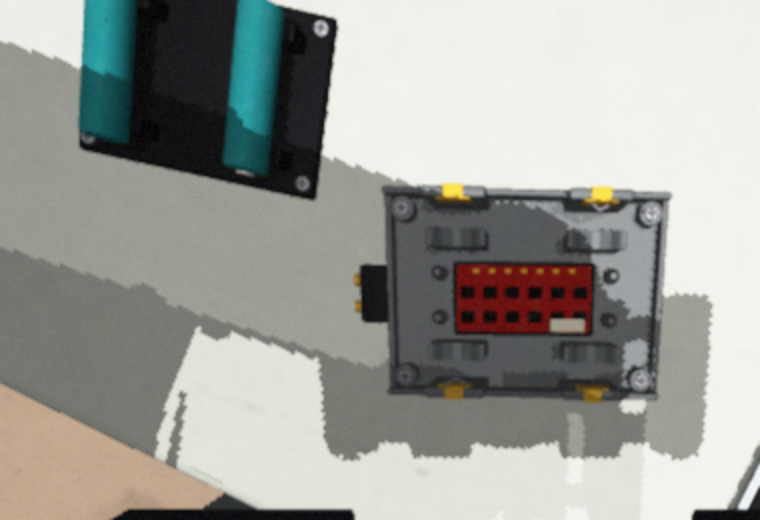

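The new board sits between the four pins at crop (524,298), square in the carrier, and both cells are still in the rest. I'll return cell_b first, taken from the rest place nearer the carrier.

Call:
jog_arm(deltas=[[[-0.2,2,4,0,-0.1],[-0.2,2,5,0,-0.105],[-0.2,2,5,-1,0],[-0.2,2,3.1,-3,0],[-0.2,0,0,-3,0],[-0.2,0,0,0,0],[-0.2,0,0,0,0]]])

```text
time_s: 28.05
tcp_pos: [0.492, 0.0527, 0.131]
eef_rot: [180.0, -0.0, 16.6]
contact_force: [0.3, -0.3, 1.1]
gripper_width: 0.035
gripper_force: 0.0
```

Call:
jog_arm(deltas=[[[-0.2,0,0,-4,0],[-0.2,0,0,-3,0],[-0.2,0,0,-2,0],[-0.2,0,0,-0.9,0],[-0.2,0,0,0,0],[-1,0,0,0,0],[-1,0,0,0,0],[-1,0,0,0,0]]])

```text
time_s: 29.05
tcp_pos: [0.4922, 0.0527, 0.0319]
eef_rot: [180.0, -0.1, 16.7]
contact_force: [1.7, -3.6, 4.0]
gripper_width: 0.0177
gripper_force: 15.0
```

Call:
jog_arm(deltas=[[[-1,0,0,2,0],[-1,0,0,3.5,0],[-1,0,0,4,0],[-1,-0.2,-4,0,0.06],[-1,-0.2,-4.2,0,0.06],[-1,-0.2,-4.2,0,0.065],[-1,0,-4.2,0,0],[-1,0,0,0,0]]])

```text
time_s: 30.05
tcp_pos: [0.4851, -0.1151, 0.1261]
eef_rot: [-180.0, 0.0, 27.0]
contact_force: [0.4, 0.8, -0.6]
gripper_width: 0.018
gripper_force: 15.0
```

Call:
jog_arm(deltas=[[[-1,0,0,0,0],[-1,0,0,-2,0],[-1,0,0,-2,0],[-1,0,0,-2,0],[-1,0,0,0,0],[-1,0,0,0,0]]])

```text
time_s: 30.8
tcp_pos: [0.4861, -0.1125, 0.0667]
eef_rot: [180.0, -0.0, 27.3]
contact_force: [0.3, 0.6, -0.1]
gripper_width: 0.0177
gripper_force: 15.0
```

Call:
jog_arm(deltas=[[[-1,0,-0.1,-0.8,0],[-1,0,0,-0.6,0],[-1,0,0,-0.4,0],[-1,0,0,0,0],[-1,0,0,0,0]]])

```text
time_s: 31.42
tcp_pos: [0.4856, -0.1142, 0.0481]
eef_rot: [180.0, -0.0, 27.2]
contact_force: [-0.1, 0.2, 0.2]
gripper_width: 0.0176
gripper_force: 15.0
```

Call:
jog_arm(deltas=[[[-1,0,0,-0.1,0],[-1,0,0,0,0],[-0.2,0,0,0,0],[-0.2,0,0,0,0],[-0.2,0,0,2,0],[-0.2,0,0,3,0],[-0.2,0,0,3,0],[-0.2,-0.2,4,0,-0.09]]])

```text
time_s: 32.42
tcp_pos: [0.4851, -0.0747, 0.1293]
eef_rot: [179.9, -0.2, 21.8]
contact_force: [-0.1, 0.6, -0.2]
gripper_width: 0.0348
gripper_force: 0.0
```

Call:
jog_arm(deltas=[[[-0.2,-0.2,5,0,-0.097],[-0.2,-0.2,5,0,0],[-0.2,-0.2,5,0,0],[-0.2,-0.3,3.3,0,0],[-0.2,0,0,0,0],[-0.2,0,0,0,0]]])

```text
time_s: 33.17
tcp_pos: [0.4743, 0.1087, 0.1269]
eef_rot: [180.0, 0.0, 16.5]
contact_force: [1.3, -0.2, 0.8]
gripper_width: 0.0348
gripper_force: 0.0
```

Run:
```python
from h import *
s=r.get_state();print(s['tcp_pos'],s['eef_rot'])
im,ci=snap('top','t12');sm,cs=snap('side','s12')
for q in teal(im)[:2]:print('t',np.round(q[0],1),np.round(q[1]),onz(ci,*q[0],.04),ax(ci,q,.04))
for q in teal(sm)[:2]:print('s',np.round(q[0],1),np.round(q[1]),onz(cs,*q[0],.04),onz(cs,*q[0],.025))
```

```text
[0.47428721 0.10868866 0.12690228] [1.79993836e+02 2.71860869e-02 1.65389676e+01]
t [360.6 269.7] [32.  9.] [ 0.48381528 -0.11269586  0.04      ] (np.float64(26.978425461395204), np.float64(0.06417488421140248))
t [567.5 228. ] [214. 143.] [ 0.55686375 -0.53963755  0.04      ] (np.float64(175.87707072222102), np.float64(0.44029201840709803))
s [247.8 240.8] [ 8. 29.] [0.46619674 0.07944712 0.04      ] [0.47435084 0.10992182 0.025     ]
s [290.  284.3] [10. 33.] [ 0.48490867 -0.1139979   0.04      ] [ 0.49374592 -0.09058575  0.025     ]
```

Call:
jog_arm(deltas=[[[-0.2,0,0.1,-4,0],[-0.2,0,0,-3,0],[-0.2,0,0,-1.5,0],[-0.2,0,0,-1,0],[-0.2,0,0,0,0],[-1,0,0,0,0],[-1,0,0,0,0],[-1,0,0,0,0]]])

```text
time_s: 34.28
tcp_pos: [0.475, 0.1101, 0.0327]
eef_rot: [-180.0, -0.1, 16.5]
contact_force: [-0.7, 0.4, 3.7]
gripper_width: 0.0176
gripper_force: 15.0
```

Call:
jog_arm(deltas=[[[-1,0,0,2,0],[-1,0,0,3.5,0],[-1,0,0,4,0],[-1,-0.4,-4,0,0.06],[-1,-0.5,-4.3,0,0.06],[-1,-0.5,-4.4,0,0.068],[-1,-0.5,-4.4,0,0],[-1,0,0,0,0]]])

```text
time_s: 35.28
tcp_pos: [0.4546, -0.0632, 0.1271]
eef_rot: [-180.0, 0.0, 27.1]
contact_force: [-0.4, 1.1, -1.2]
gripper_width: 0.0177
gripper_force: 15.0
```

Call:
jog_arm(deltas=[[[-1,0,0,0,0],[-1,0,0,-2,0],[-1,0,0,-2,0],[-1,0,0,-2,0],[-1,0,0,0,0],[-1,0,0,0,0]]])

```text
time_s: 36.02
tcp_pos: [0.4561, -0.0605, 0.0676]
eef_rot: [180.0, -0.0, 27.4]
contact_force: [-0.5, -0.6, -0.1]
gripper_width: 0.0179
gripper_force: 15.0
```

Call:
jog_arm(deltas=[[[-1,0,0,-0.8,0],[-1,0,0,-0.6,0],[-1,0,0,-0.5,0],[-1,0,0,0,0],[-0.2,0,0,0,0],[-0.2,0,0,0,0],[-0.2,0,0,0,0],[-0.2,0,0,2,0]]])

```text
time_s: 37.02
tcp_pos: [0.4545, -0.0614, 0.0672]
eef_rot: [-180.0, 0.2, 27.3]
contact_force: [0.6, 0.6, 0.1]
gripper_width: 0.035
gripper_force: 0.0
```

Call:
jog_arm(deltas=[[[-0.2,0,0,4,0],[-0.2,-1,-1.5,5,0],[-0.2,-1,-2,4.5,0],[-0.2,-2,-2,0,0],[-0.2,0,0,0,0],[-0.2,0,0,0,0]]])

```text
time_s: 37.78
tcp_pos: [0.4156, -0.1161, 0.203]
eef_rot: [180.0, -0.0, 27.3]
contact_force: [-0.0, 0.3, 0.5]
gripper_width: 0.0346
gripper_force: 0.0
```

Run:
```python
from h import *
s=r.get_state();print(s['tcp_pos'],s['eef_rot'],s['time_s'])
I={f:snap(n,f) for f,n in(('w13','wrist'),('t13','top'),('s13','side'))}
for k in(0,1):
    T={f:teal(im)[k] for f,(im,ci) in I.items()}
    x,e=multi([ray(I[f][1],*T[f][0]) for f in T]);print('AB'[k],x.round(4),np.round(e,4),[np.round(T[f][0],1) for f in T],[np.round(ax(I[f][1],T[f],.04),3) for f in('w13','t13')])
q=red(I['t13'][0]);print([(np.round(p[0]),onz(I['t13'][1],*p[0],.01)) for p in q[:5]])
cv2.imwrite('pics/w13c.png',cv2.resize(I['w13'][0][60:240,180:440],None,fx=3,fy=3))
```

```text
[ 0.41558277 -0.11609071  0.20303666] [ 1.79997949e+02 -1.18673358e-02  2.72639158e+01] 37.775
A [ 0.4581 -0.0587  0.0381] [0.004  0.0045 0.0011] [array([286., 155.]), array([332.8, 281.4]), array([264.4, 273.2])] [array([26.95 ,  0.066]), array([27.446,  0.048])]
B [ 0.4844 -0.1133  0.0416] [0.0013 0.0012 0.0001] [array([355.9, 152.5]), array([360.4, 269.7]), array([289.5, 283.3])] [array([27.644,  0.065]), array([26.98 ,  0.063])]
[(array([ 47., 118.]), array([0.81886567, 0.52827666, 0.01      ])), (array([173., 270.]), array([0.49488417, 0.26902194, 0.01      ])), (array([295.,  65.]), array([0.92292347, 0.00867053, 0.01      ])), (array([315.,  64.]), array([ 0.92421429, -0.03447417,  0.01      ])), (array([348., 277.]), array([ 0.47084495, -0.08834855,  0.01      ]))]
```

View pics/w13c.png

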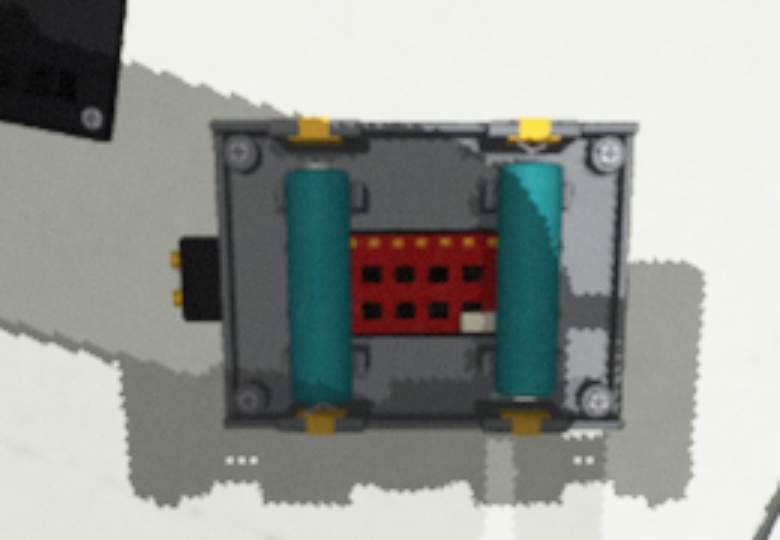

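The close crop shows cell_a at (320,285) with its plus button at the top (+x), and cell_b at (528,280) with its plus button at the bottom (−x). Both lie parallel between their brackets over the new board. I'll do one last height check on A without the occluded top view, then hand in.

Run:
```python
from h import *
a,b=load('w13','wrist'),load('s13','side')
for k in(0,1):
    x,e=tri(ray(a[1],*teal(a[0])[k][0]),ray(b[1],*teal(b[0])[k][0]));d=x[:2]-[.4704,-.0878];t=np.radians(27.3);print(x.round(4),e.round(4),'in carrier',(d@[np.cos(t),np.sin(t)]).round(4),(d@[-np.sin(t),np.cos(t)]).round(4))
    ok=abs(x[2]-.04)<.0045
    if not ok: print('check!')
```

```text
[ 0.4558 -0.0619  0.0404] 0.0004 in carrier -0.0011 0.0297
[ 0.4845 -0.1142  0.0421] 0.0011 in carrier 0.0004 -0.0299
```

```bash
python3 -c "
from plant import r
print(r.close_job())"
```

```text
the job is handed in; nothing more can be done
None
```

The guard board is changed and the job handed in at about 38 s; no verdict came back, but my last camera checks put the old board in tray_b, the new board seated, and both cells in their own bays the right way round.

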